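# Take the unpainted pulley off the inspection turntable

## Robot

A 6-joint arm with a two-finger parallel gripper is mounted at the origin on the work surface. World frame = base frame: x ahead of the robot, y to its left, z up, the work surface at z = 0. Lengths are in m, angles in rad, forces in N, time in s.
With the tool pointing down it reaches from about 0.425 to 0.95 m from the base axis. Payload 14.7 kg.
Tool frame: the origin (TCP) lies between the finger pads; the fingertips stand tip_extent ahead of it and the grasp point (between the pads) lies 8 mm behind it (tip_extent is the distance from the TCP to the fingertips, in m); z points along the fingers, y is the line along which they close (so a half turn about z gives the same grasp; the last joint's range is limited). The gripper opens to 85 mm and grips with 20 to 120 N. Pads are 22 mm wide; open, the fingers measure 114 mm over their backs; the gripper's body (76 mm by 85 mm) begins 54 mm behind the grasp point. The pads swing forward as they close: fully open they stand 13 mm farther back than shut.
Start: joints at [1.274, 0.48, 1.596, -0, 1.065, -0.047], TCP at [0.161, 0.63, 0.242] pointing down, gripper open.
Joint ranges: [-2.75, 2.75], [-0.82, 2.05], [0.23, 2.67], [-1.56, 4.7], [0.09, 2.69], [-2.92, 2.92]. Speed limits (rad/s): [1.89, 1.89, 2.39, 3.01, 3.01, 3.01].

## Interface

Orientations are given as a unit quaternion [w, x, y, z].
In Python, from bench import * gives the robot as it stands. Calls block until the motion is done:
- goto(position, orientation): joint-space move of the TCP to a pose.
- move_l(position, ori=None, max_speed=0.15, contact_N=None): straight line of the TCP; ori=None keeps the orientation; max_speed is the mean speed in m/s. With contact_N (N) it stops when the force on the tool has changed by that much, and returns True; else False.
- movej(angles): joint-space move.
- set_gripper(opening): finger opening in m; the grip force is fixed at half the most; returns when the fingers have stopped.
- wait(seconds).
- inverse_kinematics(position, orientation): joint angles nearest the present ones, or None.
- grab_frame(name): name is "scene" or "top" or "wrist"; returns the picture (420x560x3 uint8, blue, green, red); there is no depth.
- get_calibration(name): a dict with "K" (3x3 intrinsics, pixels), "R" (3x3) and "t" (3): a world point X has camera coordinates R X + t. Camera axes: x right, y down, z forward; pixel columns grow to the right and rows downward; lengths in m; the calibration is good to about 2 mm. A picture is of the moment at which its call begins: read the wrist's pose just before it. get_calibration takes no time and is no camera call; for the wrist camera it gives the pose at the moment of the call.
A pose or a line that the arm cannot do raises IKError and nothing moves.
- hand_in(): hands the job in; it is judged then, once.
Readings, each from a call of its own:
- read_time(): time.
- read_joint_pos(): joint angles.
- read_qvel(): joint speeds.
- read_effort(): joint torques, N m.
- read_eef_pos(): TCP position.
- read_tool_rot(): TCP orientation.
- read_wrist_force(): force on the tool from outside, world axes, zero at the start.
- read_ft_torque(): the same for the moment, N m.
- read_width(): finger opening in m.
- read_grip_force(): force on a finger pad.
Only numpy, scipy, OpenCV 4.12 (cv2) and the standard library are available. Lean on these libraries where they do the work, as an engineer would, in place of code of your own. Each camera call takes 0.05 s, during which the arm holds its last target. There are 200 camera calls.

## Task

One of the three belt pulleys on the inspection turntable was missed by the paint shop: it is bare metal while the other two are red. Lift the bare pulley off the freely turning turntable and set it down gently, upright, on the floor of the yellow rework tray. Leave the two red pulleys standing still on the turntable, about where they are.

Things in the scene. Friction and masses are not known exactly. Their poses are not given: they have to be found in the camera images.
- bare_pulley_mid (a point): The bare silver-grey metal three-groove belt pulley, the only unpainted one: an upright round part 44 mm across and 46 mm high with a dark bore in its flat top, 0.17 to 0.35 kg, standing on the turntable with one end down. Point: its centre, half-way up (23 mm above the platter at the start); z is its axis.
- platter_top (a point): Centre of the turntable's black rubber top, 60 mm above the bench: a flat round platter 260 mm across, with a brass boss in the middle (24 mm across, 6 mm high). A sideways push of 0.1 N turns it and it coasts for a second or two; a squeeze along a line through its axis does not turn it. Three pulleys stand evenly round it, 85 mm from the axis, 147 mm apart (each within 10 mm). z up.
- yellow_tray_in (a point): Yellow open rework tray, empty and fixed to the bench, 160 x 150 mm outside (x, y), walls 4 mm thick and 30 mm high from the bench, inner floor 4 mm above the bench. A blue tray of the same size with a red pulley in it stands beside it: not this one. Point: centre of the inner floor; x along the 160 mm side, z up.
- red_pulley_a_mid (a point): Red-painted three-groove belt pulley, same size and shape as the bare one (44 mm across, 46 mm high), standing upright on the turntable; stays there. Point: its centre, half-way up; z is its axis.
- red_pulley_b_mid (a point): Red-painted three-groove belt pulley, same size and shape as the bare one (44 mm across, 46 mm high), standing upright on the turntable; stays there. Point: its centre, half-way up; z is its axis.
Things that resemble listed ones, but are neither listed nor needed, are in the scene too. Of the things shaped like the part that bears yellow_tray_in, the yellow one is meant.

How it is judged:
By the outcome, as a careful person would: the job done as asked, in the order asked, and still so for the second after the job is handed in, with the robot touching nothing.
It also fails if it takes over 40 s, if anything falls off the work surface, if the arm or the gripper's body presses on something with over 40 N, if the wrist force passes 120 N, or if a joint passes its speed limit or range.

## Working session

There is one attempt and no reset: what is moved stays moved. The work goes in short steps, each a Python script; the robot and the scene stay as the last script left them, time stands still between calls to the robot, and variables do not carry over. Pictures are saved under pics/ and viewed, at most 10 in all, crops included, and the job is handed in when it is done.

```bash
mkdir -p pics
python3 - <<'E'
from bench import *
import cv2,numpy as np
for n in("scene","top","wrist"):
    c=get_calibration(n); f=grab_frame(n); cv2.imwrite(f"pics/{n}0.png",f); np.savez(f"pics/{n}0.npz",f=f,**c)
    print(n,np.round(c["K"],1).tolist(),np.round(c["R"],3).tolist(),np.round(-c["R"].T@c["t"],3))
print(read_time(),read_eef_pos(),read_tool_rot(),read_width())
a,b=cv2.imread("pics/scene0.png"),cv2.imread("pics/top0.png")
E
```

```text
scene [[499.4, 0.0, 282.4], [0.0, 499.4, 221.8], [0.0, 0.0, 1.0]] [[0.8, 0.6, 0.019], [0.333, -0.417, -0.846], [-0.499, 0.683, -0.533]] [ 1.072 -0.618  0.726]
top [[439.2, 0.0, 274.6], [0.0, 439.2, 204.5], [0.0, 0.0, 1.0]] [[-0.021, -1.0, 0.0], [-0.988, 0.02, -0.154], [0.154, -0.004, -0.988]] [0.31  0.213 1.194]
wrist [[303.2, 0.0, 281.5], [0.0, 303.2, 210.0], [0.0, 0.0, 1.0]] [[0.247, 0.969, -0.001], [0.935, -0.238, 0.263], [0.255, -0.066, -0.965]] [0.096 0.646 0.373]
0.15 [0.16057755 0.62954176 0.24181268] [-8.23357415e-05  1.24575575e-01  9.92210009e-01 -4.66141187e-04] 0.08551292303721261
```

View pics/top0.png

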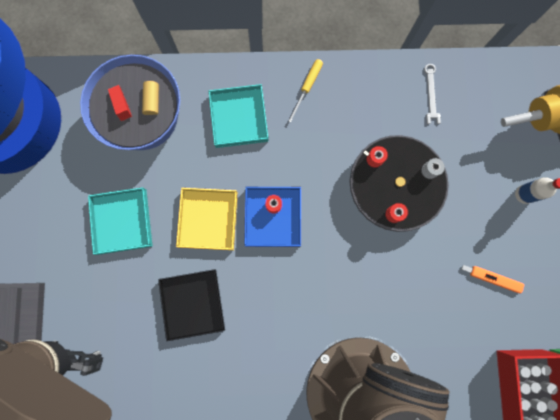

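View pics/scene0.png

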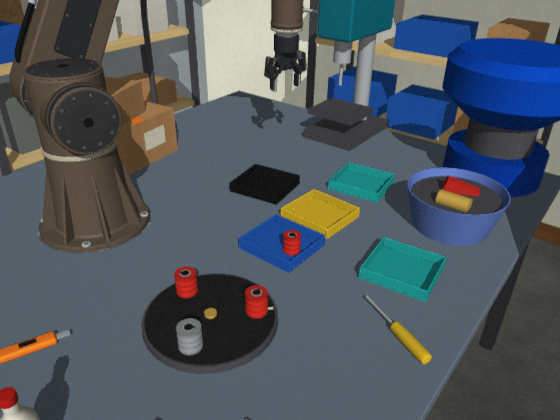

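View pics/wrist0.png

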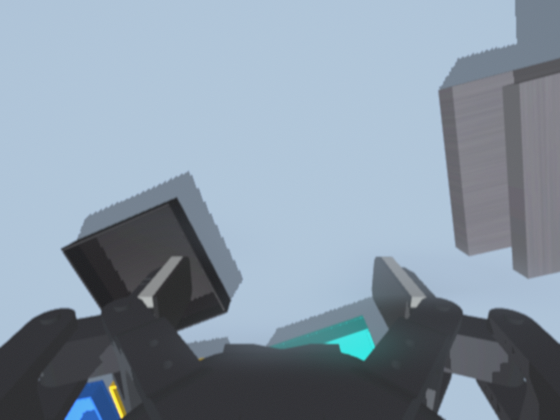

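The top view shows the bare pulley at about (432,168), reds at (376,157) and (396,213), the boss at (400,182) and the yellow tray at (207,219). In the scene view the bare pulley is at (190,337), reds at (186,282) and (257,301), the boss at (210,314) and the yellow tray at (320,213). The wrist view shows only the black and teal trays and nothing I need.

```bash
cat > h.py <<'E'
import cv2,numpy as np
def load(n):
    d=np.load(f"pics/{n}.npz"); return d["f"],d
def ray(d,p):
    c=-d["R"].T@d["t"]; v=d["R"].T@np.linalg.inv(d["K"])@[p[0],p[1],1.]; return c,v/np.linalg.norm(v)
def plane(d,p,z):
    c,v=ray(d,p); return c+v*(z-c[2])/v[2]
def tri(d1,p1,d2,p2):
    (a,u),(b,v)=ray(d1,p1),ray(d2,p2)
    s=np.linalg.lstsq(np.c_[u,-v],b-a,rcond=None)[0]; x,y=a+s[0]*u,b+s[1]*v
    return (x+y)/2,np.linalg.norm(x-y)
def blob(f,kind,near,roi=45):
    h=cv2.cvtColor(f,cv2.COLOR_BGR2HSV); H,S,V=[h[...,i].astype(int) for i in range(3)]
    m={"red":((H<8)|(H>172))&(S>140)&(V>60),"grey":(S<60)&(V>75),"yellow":(H>18)&(H<36)&(S>110)&(V>60),"brass":(H>12)&(H<35)&(S>90)&(V>90)}[kind].astype(np.uint8)
    w=np.zeros_like(m); x,y=near; w[max(0,y-roi):y+roi,max(0,x-roi):x+roi]=1
    cs=cv2.findContours(m*w,cv2.RETR_EXTERNAL,cv2.CHAIN_APPROX_NONE)[0]
    c=max(cs,key=cv2.contourArea); c=cv2.convexHull(c); M=cv2.moments(c)
    return np.array([M["m10"],M["m01"]])/M["m00"],c
E
python3 - <<'E'
from h import *
ft,dt=load("top0"); fs,ds=load("scene0")
R={}
for n,k,pt,ps,r in(("bare","grey",(432,168),(190,337),20),("redA","red",(376,157),(186,282),20),("redB","red",(396,213),(257,301),20),("boss","brass",(400,182),(210,314),12),("tray","yellow",(207,219),(320,213),42)):
    a,ca=blob(ft,k,pt,r); b,cb=blob(fs,k,ps,r)
    R[n]=X=tri(dt,a,ds,b); print(n,a.round(1),cv2.boundingRect(ca),b.round(1),cv2.boundingRect(cb),X[0].round(4),round(X[1],4))
    if n=="tray":
        q=cv2.boxPoints(cv2.minAreaRect(ca)); P=np.array([plane(dt,p,.03) for p in q]); print(P.round(3),np.linalg.norm(P[1]-P[0]),np.linalg.norm(P[2]-P[1]),P.mean(0))
b=R["boss"][0]
for n in("bare","redA","redB"): print(n,np.linalg.norm((R[n][0]-b)[:2]))
for i,j in(("bare","redA"),("bare","redB"),("redA","redB")): print(i,j,np.linalg.norm((R[i][0]-R[j][0])[:2]))
o=np.hstack([cv2.resize(ft[125:245,340:460],(480,480),interpolation=2),cv2.resize(fs[260:370,140:290][:,:],(320,235))[:,:] if 0 else np.zeros((480,1,3),np.uint8)])
E
```

```text
bare [438.4 165.9] (422, 148, 30, 40) [189.1 336.2] (176, 318, 27, 38) [ 0.5753 -0.2107  0.0959] 0.0075
redA [376.7 156.3] (366, 146, 22, 22) [185.7 282.2] (174, 267, 24, 32) [ 0.549  -0.0951  0.1374] 0.1278
redB [396.3 212.6] (385, 203, 23, 20) [256.  301.5] (245, 285, 23, 34) [ 0.5173 -0.0667  0.05  ] 0.1442
boss [400.1 181.1] (395, 176, 11, 11) [210.1 312.9] (204, 308, 13, 11) [ 0.5414 -0.1213  0.0658] 0.0008
tray [206.5 218.8] (176, 188, 61, 62) [320.4 212.6] (280, 189, 80, 50) [0.4593 0.3938 0.0156] 0.0023
[[0.384 0.472 0.03 ]
 [0.544 0.465 0.03 ]
 [0.532 0.309 0.03 ]
 [0.371 0.319 0.03 ]] 0.16104871326501327 0.15617164879080497 [0.45784926 0.39122657 0.03      ]
bare 0.09570130984052083
redA 0.027229288595892902
redB 0.059659893947366746
bare redA 0.118579938496887
bare redB 0.15530922367074312
redA redB 0.042596251487517146
```

The reds are matched crosswise between the two views, and the bare mask in the top view catches some bench. I'll fix both, then hover for a close look.

```bash
cat >> h.py <<'E'
def quat(th):
    p=(th+np.pi/2)/2; return [0.,float(np.cos(p)),float(np.sin(p)),0.]
E
python3 - <<'E'
from h import *
from bench import *
ft,dt=load("top0"); fs,ds=load("scene0")
g=ft.copy(); m=np.zeros(g.shape[:2],np.uint8); cv2.circle(m,(399,183),46,1,-1); g[m==0]=0
P={}
for n,k,pt,ps,r in(("bare","grey",(432,168),(190,337),20),("redA","red",(376,157),(257,301),20),("redB","red",(396,213),(186,282),20),("boss","brass",(400,182),(210,314),12)):
    a,ca=blob(g,k,pt,r); b,cb=blob(fs,k,ps,r); X,e=tri(dt,a,ds,b); P[n]=X
    print(n,a.round(1),X.round(4),round(e,4),np.linalg.norm((X-P.get("boss",[.5414,-.1213,.0658]))[:2]).round(4))
for i,j in(("bare","redA"),("bare","redB"),("redA","redB")): print(i,j,np.linalg.norm((P[i]-P[j])[:2]).round(4))
d=(P["bare"]-P["boss"])[:2]; th=np.arctan2(d[1],d[0]); X=P["bare"]
best=None
for t in(th,th+np.pi):
    q=inverse_kinematics([X[0],X[1],.23],quat(t)); print(t,q)
    q2=None if q is None else np.abs(np.array(q)-read_joint_pos()).max()
    if q2 is not None and (best is None or q2<best[0]): best=(q2,t)
t=best[1]; print("theta",t)
goto([float(X[0]),float(X[1]),.23],quat(t))
for i,off in enumerate((0,.04)):
    if off: move_l([float(X[0]-off*np.cos(t)),float(X[1]-off*np.sin(t)),.23])
    wait(.2); c=get_calibration("wrist"); f=grab_frame("wrist"); np.savez(f"pics/w{i}.npz",f=f,**c); cv2.imwrite(f"pics/w{i}.png",f)
print(read_time(),read_eef_pos())
E
```

```text
bare [432.2 168.2] [ 0.5696 -0.2013  0.085 ] 0.0001 0.0848
redA [376.7 156.3] [ 0.6043 -0.059   0.0857] 0.0004 0.0885
redB [396.3 212.6] [ 0.4559 -0.1008  0.0849] 0.0008 0.0879
boss [400.1 181.1] [ 0.5414 -0.1213  0.0658] 0.0008 0.0
bare redA 0.1464
bare redB 0.1518
redA redB 0.1541
-1.2316096876357152 [-3.89811103e-01  4.28617379e-01  1.71873545e+00 -4.44089210e-16
  9.94239830e-01  8.41798584e-01]
1.909982965954078 [-3.89811103e-01  4.28617379e-01  1.71873545e+00 -4.44089210e-16
  9.94239830e-01 -2.29979407e+00]
theta -1.2316096876357152
4.3083 [ 0.55647453 -0.16397751  0.22996319]
```

View pics/w0.png

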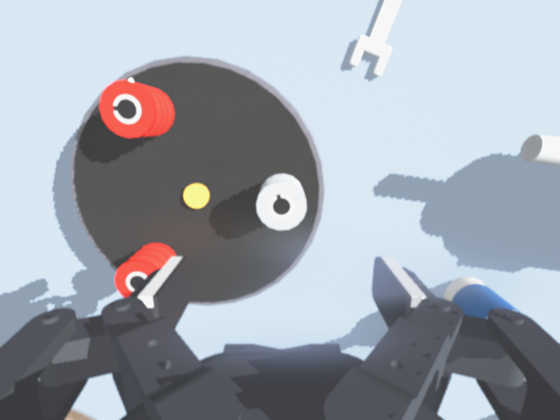

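View pics/w1.png

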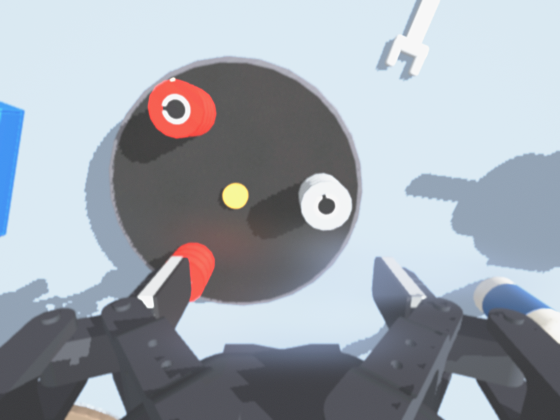

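Both wrist views show the whole platter. In w0 the bare pulley's top is at (281,203) and the boss at (196,196). In w1 they are at (326,203) and (235,196). The gripper closes horizontally in the image, roughly along the radial line. I'll refine the position from these two views.

Run:
```python
from h import *
import bench
print({k:v for k,v in vars(bench).items() if "tip" in k.lower() or isinstance(v,(float,int))})
C=[]
for i,(pb,po) in enumerate((((281,203),(196,196)),((326,203),(235,196)))):
    f,d=load(f"w{i}"); g=cv2.cvtColor(f,cv2.COLOR_BGR2GRAY)
    w=np.zeros_like(g); cv2.circle(w,pb,33,1,-1)
    # dark bore inside
    c=max(cv2.findContours(((g<90)&(np.hypot(*(np.indices(g.shape)[::-1]-np.array(pb)[:,None,None]))<14)).astype(np.uint8),cv2.RETR_EXTERNAL,cv2.CHAIN_APPROX_NONE)[0],key=cv2.contourArea)
    (x,y),r=cv2.minEnclosingCircle(c); bo,_=blob(f,"brass",po,20)
    s,cb=blob(np.where(w[...,None]>0,f,0),"grey",pb,34)
    C.append((d,np.array([x,y]),bo,s)); print((x,y),r,s,cv2.boundingRect(cb),plane(d,(x,y),.106).round(4),plane(d,bo,.066).round(4))
print("bore",tri(C[0][0],C[0][1],C[1][0],C[1][1]),"boss",tri(C[0][0],C[0][2],C[1][0],C[1][2]),"mid",tri(C[0][0],C[0][3],C[1][0],C[1][3]))
```

```text
{'tip_extent': 0.011}
(281.0, 204.0) 8.544103622436523 [282.17450285 202.96572632] (253, 170, 62, 67) [ 0.5717 -0.1996  0.106 ] [ 0.5423 -0.12    0.066 ]
(326.0, 204.0) 8.24631118774414 [327.01737708 202.9684146 ] (297, 170, 63, 67) [ 0.5715 -0.1995  0.106 ] [ 0.5421 -0.1197  0.066 ]
bore (array([ 0.57138314, -0.19967884,  0.10497944]), np.float64(0.00014791661918762492)) boss (array([ 0.5415983 , -0.11956784,  0.0637868 ]), np.float64(9.814522788763608e-05)) mid (array([ 0.57233254, -0.20043002,  0.10385049]), np.float64(0.00015104518864059489))
```

Run:
```python
from h import *
from bench import *
b=np.array([.5711,-.2000]); o=np.array([.5419,-.1202]); d=b-o; t=np.arctan2(d[1],d[0]); q=quat(t); b=b.tolist(); print(t,np.linalg.norm(d))
move_l(b+[.15],q)
print(move_l(b+[.078],max_speed=.05,contact_N=3),read_eef_pos(),read_wrist_force())
set_gripper(.052); set_gripper(.046); wait(.2); set_gripper(.03); wait(.3)
print("w",read_width(),read_grip_force(),read_wrist_force())
p=read_eef_pos().tolist()
move_l([p[0],p[1],p[2]+.03],max_speed=.04); print(read_width(),read_wrist_force())
f=grab_frame("scene"); cv2.imwrite("pics/s1.png",cv2.resize(f[200:400,100:350],(750,600)))
print(read_time(),read_eef_pos())
```

```text
-1.2200144672846827 0.08497458443558287
False [ 0.57130612 -0.2000826   0.07829842] [ 0.55242946 -0.34661915  0.61645426]
w 0.04268902540295342 60.707688331604004 [-0.34682249  1.27653072  6.25016643]
0.04304222844095867 [-0.03824145 -0.56431253 -3.04903384]
8.9833 [ 0.57109021 -0.19999286  0.10799399]
```

View pics/s1.png

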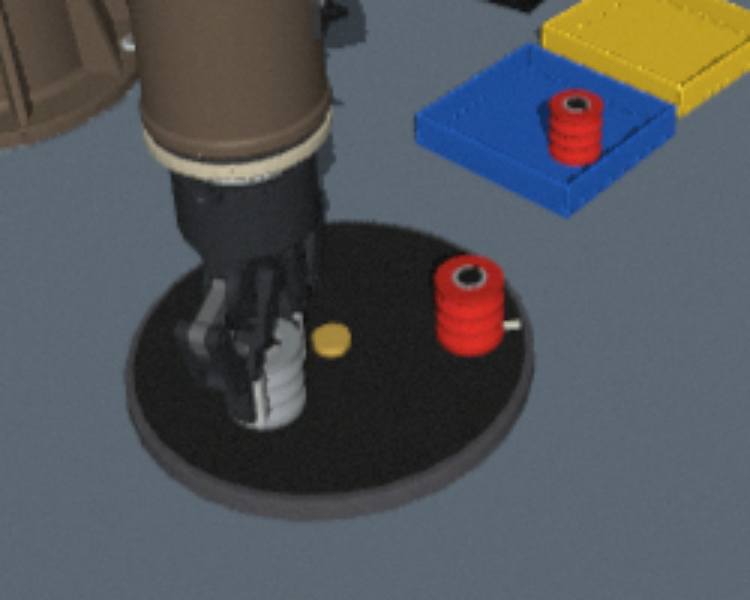

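The bare pulley is held upright and clear of the platter (−3 N, width 43 mm). The visible red pulley at (470,305) hasn't moved. Next, carry it to the yellow tray.

Run:
```python
from h import *
from bench import *
p=read_eef_pos().tolist(); move_l([p[0],p[1],.25])
c=[.458,.392]; best=None
for t in(-.05,-.05+np.pi):
    j=inverse_kinematics(c+[.2],quat(t))
    if j is not None:
        k=np.abs(np.array(j)-read_joint_pos()).max()
        if best is None or k<best[0]: best=(k,t)
t=best[1]; print(best)
goto(c+[.2],quat(t)); wait(.3)
d=get_calibration("wrist"); f=grab_frame("wrist"); cv2.imwrite("pics/w2.png",f); np.savez("pics/w2.npz",f=f,**d)
print(read_time(),read_width(),read_wrist_force(),read_eef_pos())
for X in ([.384,.472],[.544,.465],[.532,.309],[.371,.319]):
    x=d["K"]@(d["R"]@np.array(X+[.03])+d["t"]); print((x/x[2])[:2].round(0))
```

```text
(np.float64(1.044552792997176), -0.05)
12.5917 0.04315093712023707 [-0.12551496 -1.12768817 -2.88754064] [0.45818228 0.39179601 0.20002585]
[199. 117.]
[368. 115.]
[353. 266.]
[205. 265.]
```

View pics/w2.png

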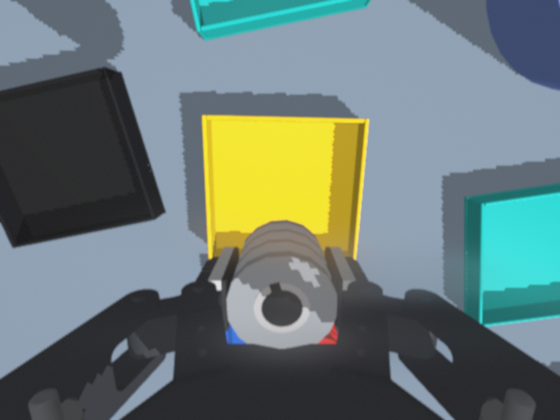

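The pulley is held straight, and the far rim corners at (204,116) and (367,120) are within 5 px of the prediction. Lowering it now.

Run:
```python
from h import *
from bench import *
c=[.458,.392]
move_l(c+[.04])
wait(.2); print(move_l(c+[.014],max_speed=.015,contact_N=2.5),read_eef_pos(),read_wrist_force(),read_time())
wait(.2); print(read_wrist_force())
```

```text
True [0.45799285 0.39196917 0.02224937] [-0.58044842 -1.17908347  9.5966868 ] 15.1417
[-0.55100209 -0.08805265  9.0991078 ]
```

Contact came at TCP z = 0.0222, against 0.022 expected. Releasing and backing off.

Run:
```python
from h import *
from bench import *
p=read_eef_pos().tolist()
set_gripper(.05); set_gripper(.066); print(read_width(),read_wrist_force())
move_l([p[0],p[1],.10],max_speed=.06); move_l([p[0],p[1],.25])
j=read_joint_pos(); goto([.2,.6,.3],quat(1.32)); wait(.3)
f=grab_frame("top"); g=grab_frame("scene")
cv2.imwrite("pics/end.png",np.hstack([cv2.resize(f[120:260,165:460],(590,280)),np.zeros((280,1,3),np.uint8)]) if 0 else np.vstack([cv2.resize(f[120:260,165:460],(620,294)),cv2.resize(g[160:380,120:420],(620,300))[:300]]))
d=get_calibration("top"); e=get_calibration("scene")
for n,a,b in(("A",(376,157),(257,301)),("B",(396,213),(186,282))):
    print(n,tri(d,blob(f,"red",a,20)[0],e,blob(g,"red",b,20)[0]))
print(read_time())
```

```text
0.06613238037119687 [ 0.20466071 -0.00088517 -0.17029902]
A (array([ 0.6042483 , -0.05908266,  0.08579613]), np.float64(0.0005027845301422775))
B (array([ 0.4558577 , -0.10110106,  0.08502606]), np.float64(0.0008566401968399974))
20.1667
```

View pics/end.png

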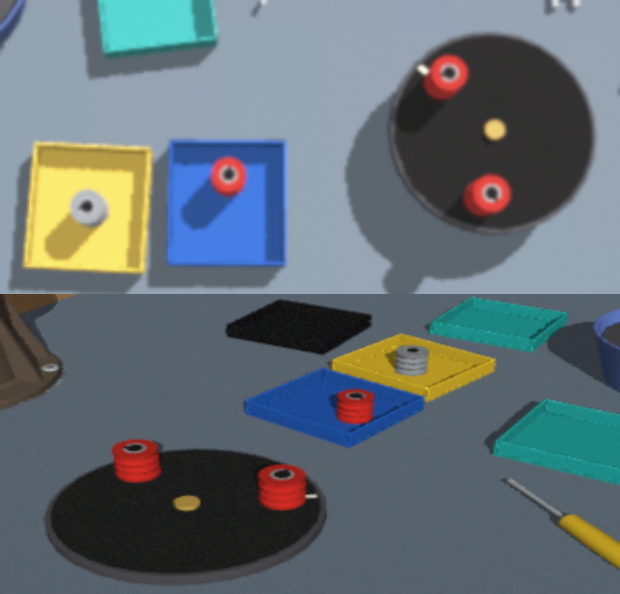

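The bare pulley stands upright in the middle of the yellow tray, at (88,208) in the upper crop, and the red pulleys are within 1 mm of where they started.

```bash
python3 -c "
from bench import *
print(hand_in())"
```

```text
the job is handed in; nothing more can be done
None
```

The bare pulley is upright on the floor of the yellow tray, both red pulleys stayed within 1 mm of where they were on the turntable, and the job was handed in at about 20 s.

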